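# Lock the impression-tray holder onto the plaster vibrator

### The arm

A 6-joint arm with a two-finger parallel gripper is mounted at the origin on the work surface. World frame = base frame: x ahead of the robot, y to its left, z up, the work surface at z = 0. Lengths are in m, angles in rad, forces in N, time in s.
With the tool pointing down it reaches from about 0.375 to 0.9 m from the base axis. Payload 3.1 kg.
Tool frame: the origin (TCP) lies at the very end of the fingers, on their centre line; the grasp point (between the pads) lies 19 mm behind it (grip_depth is the distance from the TCP to the grasp point, in m); y points along the fingers, z is the direction in which the jaws open and shut, and the axes are right-handed (so a half turn about y gives the same grasp; the last joint's range is limited). The gripper opens to 87 mm and grips with 3 to 60 N. Pads are 19 mm wide; open, the fingers measure 117 mm over their backs; the gripper's body (75 mm by 190 mm) begins 51 mm behind the grasp point.
Start: joints at [-1.437, 0.527, 1.433, -0, 1.181, -0.178], TCP at [0.192, -0.595, 0.223] pointing down, gripper open.
Joint ranges: [-3.08, 3.08], [-0.75, 2.2], [0.22, 2.44], [-1.43, 4.57], [0, 2.65], [-2.85, 2.85]. Speed limits (rad/s): [2.79, 2.79, 3.14, 3.14, 3.14, 3.14].

### API

Orientations are given as a rotation vector (axis times angle).
In Python, from cell import * gives the robot as it stands.
- The arm moves only by the tool apply_moves, never from a script. Its arguments are lists of equal length, an entry for each row: "offset": the shift along the tool's x, y, z in m, a list of three; "twist": the turn about the tool's y in degrees; "claw": the closure, from 0 (fully open) to 1 (shut). A call has 1 to 20 rows; each row shifts and turns the commanded pose from where the row before left it, along the tool's axes as they then stand; what a row does not reach is not made up. A row lasts 1/12 s, in which the tool goes at most 41.7 mm and 7.16 degrees, less where a joint would pass 70% of its speed; a pose out of reach is approached as far as the arm can. A call is refused whole if a number of a shift passes 0.0417 or a number of a turn 7.16, either way. A call with a gripper value outside its range is refused whole. The fingers move at their own pace and stop on an object; the grip force is fixed at half the most. Time passes only in rows, so rows that do not move let the fingers close. It gives the time, the measured TCP pose, the force and the opening at its end, in the units of the state.
- read_state(): the state, without advancing time (a new reading comes with each control period).
- snapshot(name): name is "scene" or "top" or "wrist"; returns a dict with "img" (400x640x3 uint8, blue, green, red), "fx", "fy", "cx", "cy" (pixels), "rvec" (rotation vector, rad) and "tvec" (3), from world to camera coordinates, as OpenCV has them. Camera axes: x right, y down, z forward; pixel columns grow to the right and rows downward; lengths in m; the calibration is good to about 2 mm. A picture is of the moment at which its call begins. There is no depth.
- close_job(): hands the job in, once; it reports no verdict.
The state is a dict: "time_s": time; "joints": joint angles; "dq": joint speeds; "joint_torque": joint torques, N m; "eef_pos": TCP position; "tcp_rot": TCP orientation; "force": force on the tool from outside, world axes, zero at the start; "moment": the same for the moment, N m; "opening": opening from 0.0 (shut) to 1.0 (fully open).
Only numpy, scipy, OpenCV 4.12 (cv2) and the standard library are available. Lean on these libraries where they do the work, as an engineer would, in place of code of your own. Each camera call takes 0.05 s, during which the arm holds its last target.

### The job

Fit the tray holder with the keyhole onto the plaster vibrator: lower the large round end of its keyhole over the stud's head until the plate lies flat on the vibrator's top, then slide it fully home so that the narrow slot is locked around the stud's neck. Leave it lying flat and square with the vibrator, and leave the spare holder, the one with a plain round hole, where it is.

Things in the scene. Friction and masses are not known exactly. Their poses are not given: they have to be found in the camera images.
- holder_grip (a point): Keyhole tray holder: loose dark plate 200 x 110 x 6 mm, one end rounded, 0.36 kg, flat on the table. Upright grip near its square end: 10 mm thick (along x), 60 wide (y), top 62 mm above the plate's underside. Point: mid thickness and width, 42 mm above the underside. z up; x runs from grip along the midline, through the slot, to the rounded end. Plate spans -30 to +170 mm in x from here.
- holder_slot (a point): Narrow end of the holder's keyhole (17 mm slot; closed end 8.5 mm behind this point), at the plate's underside, 70 mm ahead (+x) of and 42 mm below holder_grip; same axes. The large round end, 46 mm in diameter, is centred 45 mm farther along +x, and funnels into the slot. With it over the stud and the plate down, move the holder 45 mm along its own +x to lock.
- stud (a point): Fixed vibrator: white box 210 x 150 mm (x by y), steel top 60 mm above the table, dial on its +x end. A headed stud stands in the middle of the top; this point is on its axis at the top surface. Neck 10 mm in diameter, 14 tall; head 26 mm in diameter, 7 thick. z up. The holder's x starts within 40 degrees of this x. Square: the holder's x along this x, either way round.
- spare_grip (a point): Spare holder, to be left alone: same plate and grip as the keyhole holder, but with only a plain round hole 18 mm in diameter, too small for the stud's head. Point and axes as for holder_grip.
Things that resemble listed ones, but are neither listed nor needed, are in the scene too. Leave any pink look-alike of the part that bears holder_grip alone.

How it is judged:
By the outcome, as a careful person would: the job done as asked, in the order asked, and still so for the second after the job is handed in, with the robot touching nothing.
It also fails if it takes over 40 s, if anything falls off the work surface, if the arm or the gripper's body presses on something with over 40 N, if the wrist force passes 120 N, or if a joint passes its speed limit or range.

## Working session

There is one attempt and no reset: what is moved stays moved. The work goes in short steps, Python scripts to look and compute and a tool call to move; the robot and the scene stay as the last step left them, time stands still between calls to the robot, and variables do not carry over. Pictures are saved under pics/ and viewed, and the job is handed in when it is done.

Besides the shell and the picture viewer there is one more tool, called as a command line: name --pt "numbers of a row" for each row, then --argument value for the rest. apply_moves: Moves the arm, as the interface text tells. Its arguments: {"type":"object","properties":{"offset":{"type":"array"},"twist":{"type":"array"},"claw":{"type":"array"}},"required":["offset","twist","claw"]}

```bash
mkdir -p pics; ls; python3 - <<'E'
from cell import *
import cv2
s=read_state();print({k:s[k] for k in ('time_s','eef_pos','tcp_rot','force','opening')})
for n in ("scene","top","wrist"):
    d=snapshot(n);cv2.imwrite(f"pics/{n}0.png",d["img"]);print(n,d["fx"],d["cx"],d["cy"],d["rvec"],d["tvec"])
E
```

```text
pics
{'time_s': 0.0, 'eef_pos': array([ 0.19225692, -0.59393532,  0.2215597 ]), 'tcp_rot': array([-0.32361744,  2.05486518, -2.05039489]), 'force': array([-0.06049148,  0.19413897, -0.41823841]), 'opening': 1.0035098333512382}
scene 374.0281741575918 315.7914089724425 196.63040880691622 [ 1.81476208  1.35332969 -0.68689301] [-0.06372788 -0.22280335  1.47424235]
top 474.61193604980616 314.57221260073845 199.3075346580378 [ 2.21389606 -2.15821422  0.03977623] [-0.08294321  0.46431408  1.51049602]
wrist 323.9858090655359 319.4039458699891 196.92459052424076 [-2.33458545  1.69785933  0.2606066 ] [-0.62472759 -0.03480171  0.39120996]
```

View pics/scene0.png

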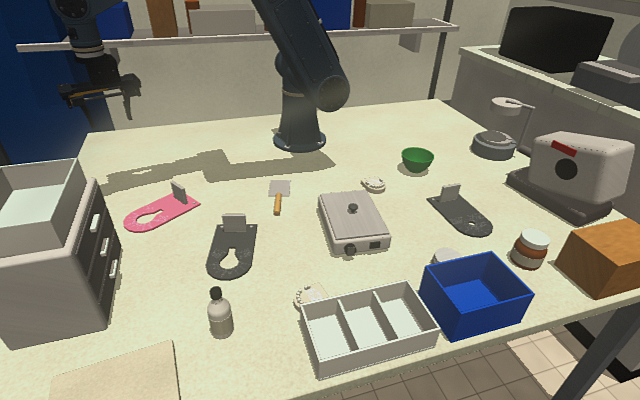

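View pics/top0.png

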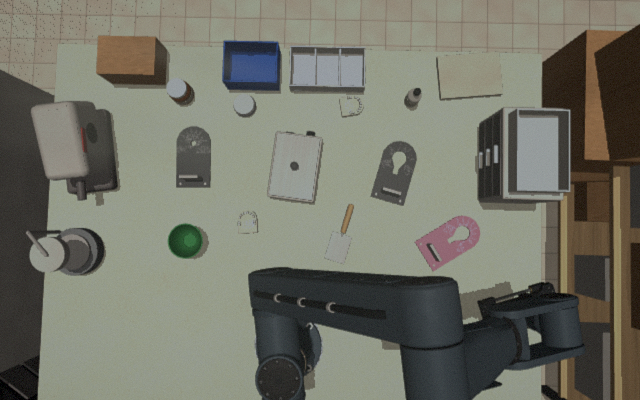

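View pics/wrist0.png

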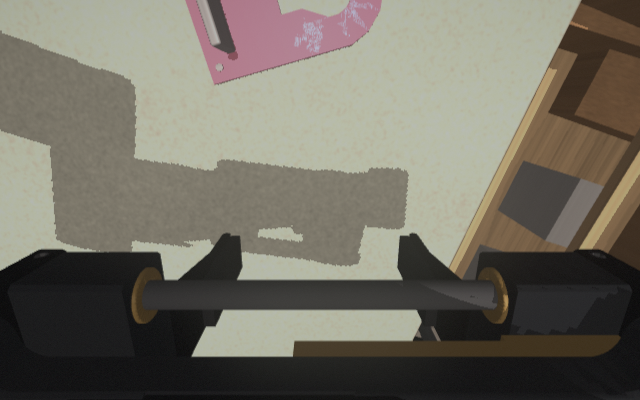

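The candidates are the dark keyhole plate at top (395,172), the dark plate with a plain small hole at (194,157) which is the spare, and a pink keyhole plate at (449,242) which is the look-alike. The dark keyhole plate fits the description. I'll enlarge crops to confirm it and measure.

```bash
python3 - <<'E'
import cv2,numpy as np
t=cv2.imread("pics/top0.png");s=cv2.imread("pics/scene0.png")
def crop(im,x,y,w,h,k,n): cv2.imwrite(f"pics/{n}.png",cv2.resize(im[y:y+h,x:x+w],None,fx=k,fy=k,interpolation=cv2.INTER_CUBIC))
crop(t,260,120,170,100,4.7,"tc");crop(s,195,175,210,120,3.8,"sc")
E
```

```text
(no output)
```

View pics/tc.png

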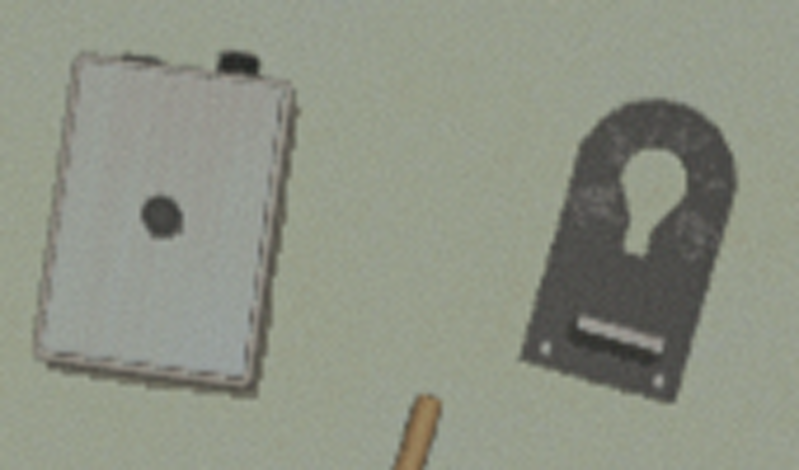

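View pics/sc.png

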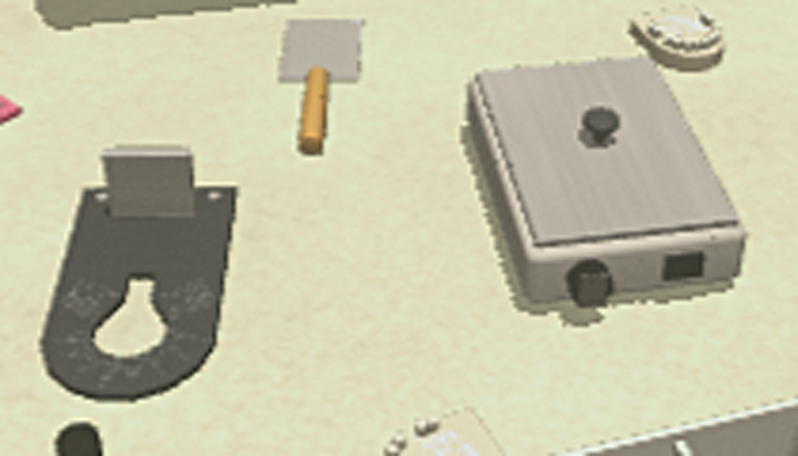

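The crop confirms it: the keyhole plate's grip top is at crop (620,335) top / (148,149) scene, and the stud head is at (161,215) / (600,119). Next I'll triangulate.

```bash
cat > h.py <<'E'
import numpy as np,cv2
def P(d):
    K=np.array([[d["fx"],0,d["cx"]],[0,d["fy"],d["cy"]],[0,0,1]]);R=cv2.Rodrigues(np.array(d["rvec"],float))[0];return K,R,np.array(d["tvec"],float).reshape(3)
def plane(d,uv,z):
    K,R,t=P(d);r=R.T@np.linalg.solve(K,[uv[0],uv[1],1]);c=-R.T@t;return c+r*(z-c[2])/r[2]
def tri(ds,uvs):
    A=np.zeros((3,3));b=np.zeros(3)
    for d,uv in zip(ds,uvs):
        K,R,t=P(d);r=R.T@np.linalg.solve(K,[uv[0],uv[1],1]);r/=np.linalg.norm(r);c=-R.T@t;M=np.eye(3)-np.outer(r,r);A+=M;b+=M@c
    return np.linalg.solve(A,b)
def proj(d,p):
    K,R,t=P(d);q=K@(R@np.array(p)+t);return q[:2]/q[2]
E
cat > m.py <<'E'
from cell import *
from h import *
T=snapshot("top");S=snapshot("scene")
tp=lambda u,v:((u+.5)/4.7-.5+260,(v+.5)/4.7-.5+120)
sp=lambda u,v:((u+.5)/3.8-.5+195,(v+.5)/3.8-.5+175)
print("griptop",tri([T,S],[tp(620,335),sp(148,149)]))
print("stud head",tri([T,S],[tp(161,215),sp(600,118)]))
print("hole",tri([T,S],[tp(654,182),sp(130,329)]))
print("plate corner bl",tri([T,S],[tp(521,360),sp(85,188)]), "br",tri([T,S],[tp(675,402),sp(237,188)]))
for n,p in dict(bl=(521,360),br=(675,402),tipmid=(656,100),hole=(654,182),slotend=(636,254)).items(): print(n,plane(T,tp(*p),.006))
print('gt',plane(T,tp(620,335),.062))
for n,p in dict(tl=(78,55),tr=(293,88),bl=(38,355),br=(252,385)).items(): print(n,plane(T,tp(*p),.06))
print('stud',plane(T,tp(161,215),.081))
print(read_state()['time_s'])
E
python3 m.py
```

```text
griptop [ 0.4955026  -0.31018433  0.06299643]
stud head [ 0.56542722 -0.00680505  0.07870416]
hole [ 0.60564275 -0.34051021  0.0051659 ]
plate corner bl [ 0.47742528 -0.30314518  0.01729592] br [ 0.46676916 -0.30240368  0.01125554]
bl [ 0.48107107 -0.25033829  0.006     ]
br [ 0.45497674 -0.35578394  0.006     ]
tipmid [ 0.66242424 -0.33944737  0.006     ]
hole [ 0.60567839 -0.33900975  0.006     ]
slotend [ 0.5557673  -0.32753196  0.006     ]
gt [ 0.49568579 -0.30949254  0.062     ]
tl [0.6740182 0.0538025 0.06     ]
tr [ 0.65512755 -0.09004373  0.06      ]
bl [0.47305086 0.07426052 0.06      ]
br [ 0.45672953 -0.06792897  0.06      ]
stud [ 0.56553996 -0.00592266  0.081     ]
0.25
```

```bash
cat > w.py <<'E'
import sys
from cell import *
from h import *
def show():
    s=read_state();R=cv2.Rodrigues(np.array(s['tcp_rot']))[0]
    print('t',s['time_s'],'pos',np.round(s['eef_pos'],4),'F',np.round(s['force'],1),'M',np.round(s['moment'],2),'open',round(s['opening'],3),'q',np.round(s['joints'],3))
    print('tilt y',np.round(R[:,1],3),'x',np.round(R[:,0],3),'z yaw',np.degrees(np.arctan2(R[1,2],R[0,2])))
    return s,R
def to(p,yaw=None):
    s,R=show();
    print('d world',np.round(np.array(p)-s['eef_pos'],4),'tool shift now',np.round(R.T@(np.array(p)-s['eef_pos']),4))
    if yaw is not None:
        y=np.arctan2(R[1,2],R[0,2]);d=(np.radians(yaw)-y+np.pi/2)%np.pi-np.pi/2
        tw=-np.degrees(d) if R[2,1]<0 else np.degrees(d)
        R2=R@cv2.Rodrigues(np.array([0,np.radians(tw),0]))[0]
        print('twist deg',tw,'(%.1f rows)'%(abs(tw)/7.16),'shift after twist',np.round(R2.T@(np.array(p)-s['eef_pos']),4))
E
python3 -c "
from w import *
to([.4955,-.310,.20],-14.2)"
```

```text
t 0.25 pos [ 0.1923 -0.5943  0.2221] F [-0.6 -0.4 -1. ] M [-0.02 -0.02 -0.06] open 0.998 q [-1.437  0.528  1.433  0.     1.181 -0.178]
tilt y [-0.     0.001 -1.   ] x [-0.951 -0.308 -0.   ] z yaw -72.08058622629076
d world [ 0.3032  0.2843 -0.0221] tool shift now [-0.376   0.0223 -0.1772]
twist deg -57.88058622629075 (8.1 rows) shift after twist [-0.35    0.0223  0.2242]
```

apply_moves --pt "0 0 0" --pt "0 0 0" --pt "0 0 0" --pt "0 0 0" --pt "0 0 0" --pt "0 0 0" --pt "0 0 0" --pt "0 0 0" --pt "0 0 0" --pt "-0.032 0 0.0204" --pt "-0.032 0 0.0204" --pt "-0.032 0 0.0204" --pt "-0.032 0 0.0204" --pt "-0.032 0 0.0204" --pt "-0.032 0 0.0204" --pt "-0.032 0 0.0204" --pt "-0.032 0 0.0204" --pt "-0.032 0 0.0204" --pt "-0.032 0 0.0204" --pt "-0.03 0 0.0204" --twist '[-6.43,-6.43,-6.43,-6.43,-6.43,-6.43,-6.43,-6.43,-6.43,0,0,0,0,0,0,0,0,0,0,0]' --claw '[0,0,0,0,0,0,0,0,0,0,0,0,0,0,0,0,0,0,0,0]'

```text
time_s: 1.92
eef_pos: [0.4969, -0.3086, 0.2226]
tcp_rot: [-1.082, 1.39, -1.389]
force: [-0.2, -0.0, -0.4]
opening: 1.001
```

```bash
python3 - <<'E'
from w import *
to([.4955,-.310,.10],-14.2)
d=snapshot("wrist");cv2.imwrite("pics/w1.png",d["img"])
K,R,t=P(d);print(-R.T@t)
import pickle;pickle.dump(d,open("w1.pkl","wb"))
E
```

```text
t 1.9167 pos [ 0.4969 -0.3086  0.2226] F [-0.2 -0.  -0.4] M [-0.07 -0.04 -0.04] open 1.001 q [-0.747  0.473  1.536  0.     1.133 -0.499]
tilt y [-0.  0. -1.] x [-0.245 -0.969 -0.   ] z yaw -14.194469059384073
d world [-0.0014 -0.0014 -0.1226] tool shift now [ 0.0018  0.1226 -0.001 ]
twist deg 0.005530940615927253 (0.0 rows) shift after twist [ 0.0018  0.1226 -0.001 ]
[ 0.51847599 -0.22944643  0.38367417]
```

View pics/w1.png

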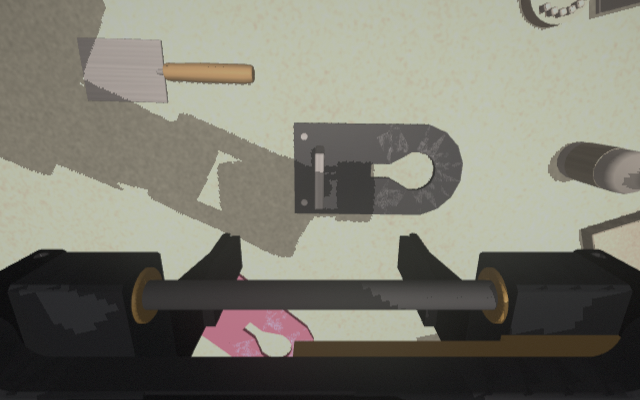

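The wrist view shows the dark keyhole plate with its corners at (294,123) and (294,213), the hole at about (411,170) and the grip at about (319,180). I'll enlarge it.

```bash
python3 - <<'E'
import cv2
im=cv2.imread("pics/w1.png");cv2.imwrite("pics/w1c.png",cv2.resize(im[110:230,280:480],None,fx=4,fy=4,interpolation=cv2.INTER_CUBIC))
E
```

```text
(no output)
```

View pics/w1c.png

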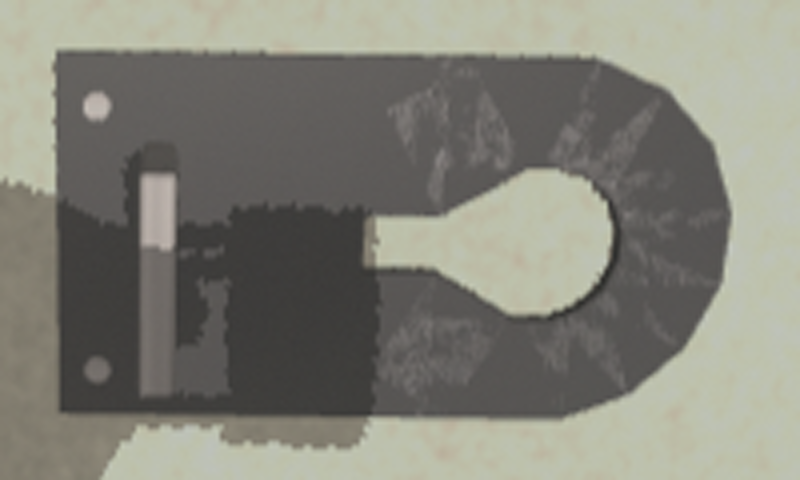

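```bash
python3 - <<'E'
from h import *; import pickle
from cell import *
d=pickle.load(open("w1.pkl","rb"));T=snapshot("top");S=snapshot("scene")
c=lambda u,v:((u+.5)/4-.5+280,(v+.5)/4-.5+110)
q={n:plane(d,c(*p),.006) for n,p in dict(a=(57,52),b=(600,58),e=(62,411),f=(560,417),tip=(730,215),top=(540,168),bot=(537,316)).items()}
y=lambda a,b:np.degrees(np.arctan2(*(q[b]-q[a])[1::-1]))
print('yaws',y('a','b'),y('e','f'),y('e','a')-90)
print({k:np.round(v,4) for k,v in q.items()}, 'width',np.linalg.norm(q['a']-q['e']))
hole=(q['top']+q['bot'])/2
print('square mid',(q['a']+q['e'])/2,'hole',hole)
print('griptop wrist',plane(d,c(157.5,285),.062),'tri',tri([d,T],[c(157.5,285),((620.5)/4.7-.5+260,(335.5)/4.7-.5+120)]),'scene',tri([d,S],[c(157.5,285),((148.5)/3.8-.5+195,(149.5)/3.8-.5+175)]))
E
```

```text
yaws -14.798254943743249 -14.896128181372521 -14.71067001920369
{'a': array([ 0.4828, -0.2503,  0.006 ]), 'b': array([ 0.6325, -0.2899,  0.006 ]), 'e': array([ 0.4552, -0.3555,  0.006 ]), 'f': array([ 0.6044, -0.3952,  0.006 ]), 'tip': array([ 0.663 , -0.3445,  0.006 ]), 'top': array([ 0.6108, -0.3169,  0.006 ]), 'bot': array([ 0.6028, -0.3612,  0.006 ])} width 0.10875543387524234
square mid [ 0.46897199 -0.30293304  0.006     ] hole [ 0.60680199 -0.33906504  0.006     ]
griptop wrist [ 0.49740758 -0.309749    0.062     ] tri [ 0.49658672 -0.31101027  0.05491582] scene [ 0.49731509 -0.31017622  0.06414007]
```

apply_moves --pt "0.0014 0 0" --pt "0 0.025 0" --pt "0 0.025 0" --pt "0 0.025 0" --pt "0 0.025 0" --pt "0 0.025 0" --pt "0 0.025 0" --pt "0 0.025 0" --pt "0 0.0236 0" --pt "0 0 0" --twist '[0.6,0,0,0,0,0,0,0,0,0]' --claw '[0,0,0,0,0,0,0,0,0,0]'

```text
time_s: 2.9
eef_pos: [0.4917, -0.3113, 0.0198]
tcp_rot: [-1.076, 1.407, -1.392]
force: [0.8, 0.1, -0.6]
opening: 1.002
```

```bash
python3 - <<'E'
from w import *
to([.497,-.310,.024],-14.8)
d=snapshot("wrist");cv2.imwrite("pics/w2.png",d["img"])
E
```

```text
t 2.9 pos [ 0.4917 -0.3113  0.0198] F [ 0.8  0.1 -0.6] M [ 0.01 -0.07 -0.  ] open 1.002 q [-7.560e-01  7.660e-01  1.672e+00 -1.000e-03  7.120e-01 -4.940e-01]
tilt y [-0.007  0.006 -1.   ] x [-0.259 -0.966 -0.004] z yaw -14.98817540222053
d world [0.0053 0.0013 0.0042] tool shift now [-0.0026 -0.0043  0.0048]
twist deg -0.1881754022205258 (0.0 rows) shift after twist [-0.0026 -0.0043  0.0048]
```

View pics/w2.png

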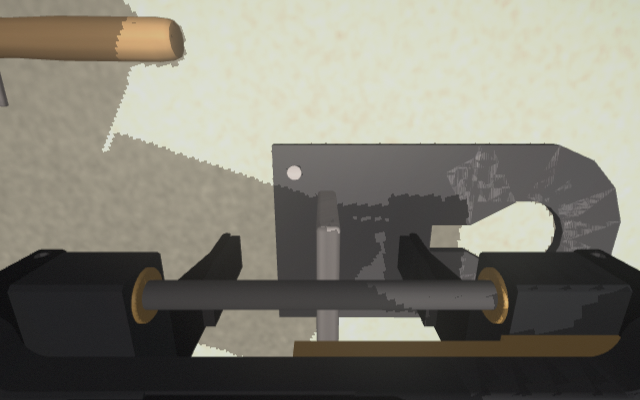

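apply_moves --pt "0 0 0" --pt "0 0 0" --pt "0 0 0" --twist '[0,0,0]' --claw '[0,0,0]'

```text
time_s: 3.2
eef_pos: [0.4962, -0.3131, 0.0258]
tcp_rot: [-1.075, 1.394, -1.4]
force: [-0.5, -0.0, 0.1]
opening: 0.997
```

```bash
python3 - <<'E'
from w import *
to([.497,-.310,.024],-14.8)
E
```

```text
t 3.2 pos [ 0.4962 -0.3131  0.0258] F [-0.5 -0.   0.1] M [-0.05 -0.1   0.  ] open 0.997 q [-0.753  0.757  1.668 -0.     0.713 -0.494]
tilt y [ 0.003 -0.002 -1.   ] x [-0.256 -0.967  0.002] z yaw -14.846263313521087
d world [ 0.0008  0.0031 -0.0018] tool shift now [-0.0032  0.0018 -0.    ]
twist deg -0.04626331352108256 (0.0 rows) shift after twist [-0.0032  0.0018 -0.    ]
```

apply_moves --pt "-0.003 0.0015 0" --pt "0 0 0" --pt "0 0 0" --pt "0 0 0" --pt "0 0 0" --pt "0 0 0" --pt "0 0 0" --pt "0 0 0" --pt "0 0 0" --pt "0 0 0" --pt "0 0 0" --pt "0 0 0" --twist '[0,0,0,0,0,0,0,0,0,0,0,0]' --claw '[0,0,0.3,0.6,1,1,1,1,1,1,1,1]'

```text
time_s: 4.2
eef_pos: [0.4962, -0.3089, 0.0224]
tcp_rot: [-1.076, 1.397, -1.397]
force: [1.7, -0.4, 0.1]
opening: 0.324
```

```bash
python3 - <<'E'
from w import *
to([.497,-.310,.16],-14.8)
E
```

```text
t 4.2 pos [ 0.4962 -0.3089  0.0224] F [ 1.7 -0.4  0.1] M [-0.01 -0.08 -0.04] open 0.324 q [-0.748  0.762  1.672  0.     0.708 -0.489]
tilt y [-0.  0. -1.] x [-0.256 -0.967 -0.   ] z yaw -14.809965452314836
d world [ 0.0008 -0.0011  0.1376] tool shift now [ 0.0009 -0.1376  0.0011]
twist deg -0.009965452314837125 (0.0 rows) shift after twist [ 0.0009 -0.1376  0.0011]
```

Still closing (opening 0.32), so I'll wait for it.

apply_moves --pt "0 0 0" --pt "0 0 0" --pt "0 0 0" --pt "0 0 0" --pt "0 0 0" --pt "0 0 0" --pt "0 0 0" --twist '[0,0,0,0,0,0,0]' --claw '[1,1,1,1,1,1,1]'

```text
time_s: 4.78
eef_pos: [0.4963, -0.3089, 0.0224]
tcp_rot: [-1.076, 1.397, -1.397]
force: [-0.1, -0.1, 0.7]
opening: 0.114
```

Gripped: opening 0.114 ≈ 9.9 mm, which matches the 10 mm grip. Now I'll lift.

apply_moves --pt "0 -0.005 0" --pt "0 -0.012 0" --pt "0 -0.018 0" --pt "0 -0.02 0" --pt "0 -0.02 0" --pt "0 -0.02 0" --pt "0 -0.02 0" --pt "0 -0.015 0" --pt "0 -0.008 0" --pt "0 0 0" --pt "0 0 0" --pt "0 0 0" --pt "0 0 0" --twist '[0,0,0,0,0,0,0,0,0,0,0,0,0]' --claw '[1,1,1,1,1,1,1,1,1,1,1,1,1]'

```text
time_s: 5.87
eef_pos: [0.4953, -0.3081, 0.1591]
tcp_rot: [-1.076, 1.4, -1.394]
force: [0.4, 0.3, -3.7]
opening: 0.118
```

```bash
python3 - <<'E'
from w import *
a=np.radians(-6.5);g=np.array([.5655,-.0065])-.115*np.array([np.cos(a),np.sin(a)]);print(g)
to([g[0],g[1],.16],-6.5)
for n in("wrist","scene"):
    d=snapshot(n);cv2.imwrite(f"pics/{n}3.png",d["img"])
im=d["img"];cv2.imwrite("pics/s3c.png",cv2.resize(im[140:290,180:400],None,fx=3.6,fy=3.6,interpolation=cv2.INTER_CUBIC))
E
```

```text
[0.45123924 0.00651837]
t 5.8667 pos [ 0.4953 -0.3081  0.1591] F [ 0.4  0.3 -3.7] M [0.06 0.13 0.01] open 0.118 q [-0.748  0.553  1.598 -0.     0.994 -0.489]
tilt y [-0.002  0.002 -1.   ] x [-0.256 -0.967 -0.001] z yaw -14.808371005683442
d world [-0.0441  0.3146  0.0009] tool shift now [-2.929e-01 -1.000e-04 -1.231e-01]
twist deg -8.308371005683435 (1.2 rows) shift after twist [-3.076e-01 -1.000e-04 -7.940e-02]
```

View pics/wrist3.png

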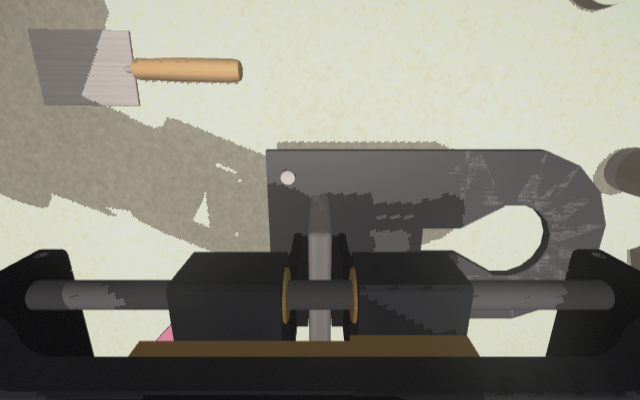

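View pics/s3c.png

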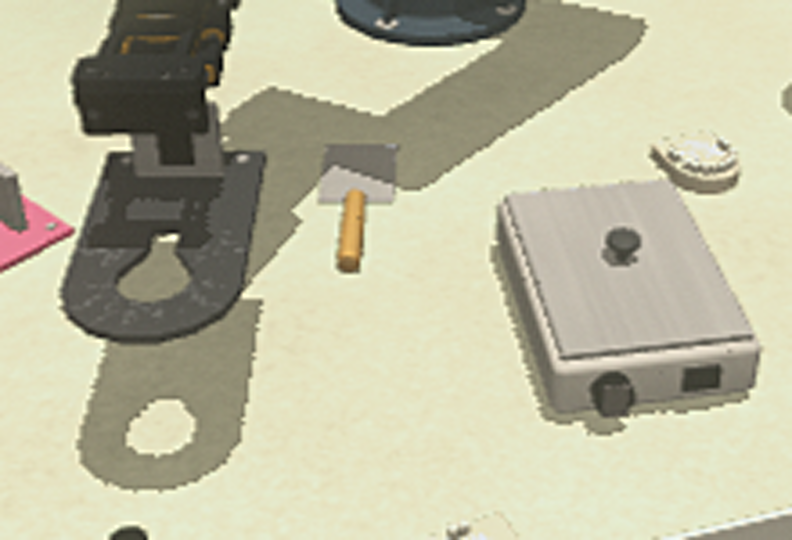

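apply_moves --pt "0 0 0" --pt "0 0 0" --pt "-0.01 0 -0.004" --pt "-0.02 0 -0.008" --pt "-0.025 0 -0.01" --pt "-0.025 0 -0.01" --pt "-0.025 0 -0.01" --pt "-0.025 0 -0.01" --pt "-0.025 0 -0.01" --pt "-0.02 0 -0.008" --pt "-0.02 0 -0.005" --pt "-0.01 0 -0.004" --pt "0 0 0" --pt "0 0 0" --pt "0 0 0" --pt "0 0 0" --twist '[-4.15,-4.15,0,0,0,0,0,0,0,0,0,0,0,0,0,0]' --claw '[1,1,1,1,1,1,1,1,1,1,1,1,1,1,1,1]'

```text
time_s: 7.3
eef_pos: [0.4419, -0.0976, 0.1606]
tcp_rot: [-1.152, 1.292, -1.295]
force: [-0.3, -0.9, -4.3]
opening: 0.113
```

```bash
python3 - <<'E'
from w import *
import pickle
d=snapshot("wrist");cv2.imwrite("pics/w4.png",d["img"]);pickle.dump(d,open("w4.pkl","wb"))
to([.4512,.0065,.16],-6.5)
im=d["img"];cv2.imwrite("pics/w4c.png",cv2.resize(im[0:270,250:640],None,fx=2,fy=2,interpolation=cv2.INTER_CUBIC))
E
```

```text
t 7.35 pos [ 0.4417 -0.0975  0.1605] F [ 0.1 -0.  -4. ] M [-0.01  0.13  0.05] open 0.112 q [-0.465  0.399  1.919 -0.     0.822 -0.35 ]
tilt y [ 0.001 -0.001 -1.   ] x [-0.115 -0.993  0.001] z yaw -6.596706549094582
d world [ 0.0095  0.104  -0.0005] tool shift now [-0.1044  0.0005 -0.0025]
twist deg -0.09670654909458289 (0.0 rows) shift after twist [-0.1044  0.0005 -0.0023]
```

View pics/w4c.png

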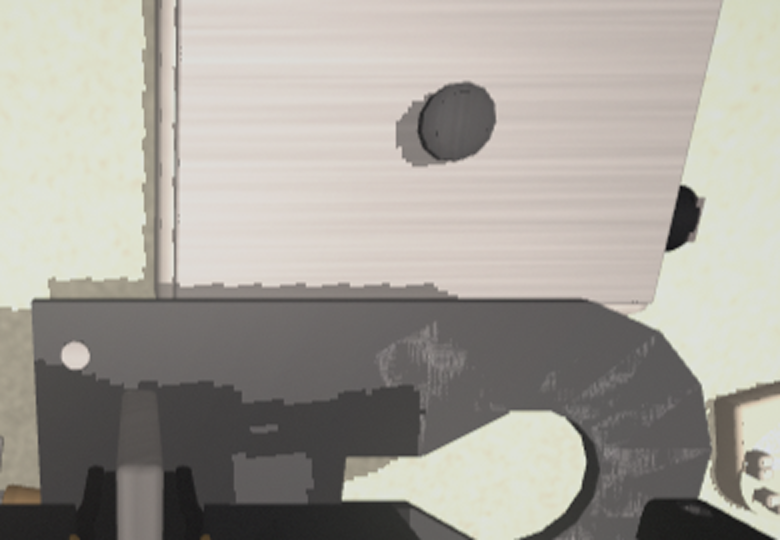

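```bash
python3 - <<'E'
from w import *; import pickle
d=pickle.load(open("w4.pkl","rb"));T=snapshot("top")
c=lambda u,v:((u+.5)/2-.5+250,(v+.5)/2-.5)
st=c(458,121)
print('stud@.081',plane(d,st,.081),'tri w top0',tri([d,T],[st,(161.5/4.7-.5+260,215.5/4.7-.5+120)]))
yaw=lambda a,b:np.degrees(np.arctan2(*(b-a)[1::-1]))
p=lambda u,v,z:plane(d,c(u,v),z)
print('box yaw left',yaw(p(176,297,.06),p(178,2,.06))-90,'right',yaw(p(652,302,.06),p(721,0,.06))-90,p(176,297,.06),p(652,302,.06),p(178,2,.06),p(721,0,.06))
print('box front edge yaw',yaw(p(176,298,.06),p(652,302,.06)))
z=.144
a,b=p(33,300,z),p(588,300,z);print('holder yaw',yaw(a,b),a,b,np.linalg.norm(a-b),'tipx',p(711,450,z))
print('hole right',p(586,470,z),'slot end',p(342,470,z))
# predicted
s,R=show()
ang=np.radians(-6.6);ex=np.array([np.cos(ang),np.sin(ang)]);ey=np.array([-ex[1],ex[0]])
for n,q in dict(cornerL=a,edge=b,tip=p(711,450,z),hr=p(586,470,z),se=p(342,470,z)).items():
    v=q[:2]-s['eef_pos'][:2];print(n,np.round([v@ex,v@ey],4))
E
```

```text
stud@.081 [ 0.56418694 -0.00578721  0.081     ] tri w top0 [ 0.56603708 -0.00564138  0.07700675]
box yaw left -5.999688609158454 right -6.1036118634915795 [ 0.46277395 -0.05831269  0.06      ] [ 0.65414467 -0.08244249  0.06      ] [0.47374939 0.04611713 0.06      ] [0.66559583 0.02464486 0.06      ]
box front edge yaw -7.066324341139885
holder yaw -6.584464196669821 [ 0.4203977  -0.04113611  0.144     ] [ 0.5718724  -0.05862071  0.144     ] 0.15248047599020959 tipx [ 0.61198757 -0.1079249   0.144     ]
hole right [ 0.57588926 -0.11021622  0.144     ] slot end [ 0.50360582 -0.1018615   0.144     ]
t 7.4 pos [ 0.4415 -0.0974  0.1604] F [ 0.9 -0.  -4.2] M [ 0.06  0.07 -0.01] open 0.113 q [-0.465  0.399  1.92  -0.     0.822 -0.35 ]
tilt y [ 0.001 -0.    -1.   ] x [-0.115 -0.993  0.   ] z yaw -6.59574941775362
cornerL [-0.0274  0.0534]
edge [0.1251 0.0535]
tip [0.1706 0.0091]
hr [0.135  0.0027]
se [0.0622 0.0027]
```

apply_moves --pt "-0.005 0 0" --pt "-0.015 0 -0.001" --pt "-0.02 0 -0.001" --pt "-0.02 0 -0.001" --pt "-0.02 0 0" --pt "-0.015 0 0" --pt "-0.008 0 0" --pt "-0.003 0 0" --pt "0 0.02 0" --pt "0 0.01 0" --pt "0 0 0" --pt "0 0 0" --pt "0 0 0" --twist '[0,0,0,0,0,0,0,0,0,0,0,0,0]' --claw '[1,1,1,1,1,1,1,1,1,1,1,1,1]'

```text
time_s: 8.48
eef_pos: [0.4506, 0.0088, 0.1308]
tcp_rot: [-1.152, 1.292, -1.294]
force: [0.6, -0.0, -4.3]
opening: 0.113
```

```bash
python3 - <<'E'
from w import *
import pickle
d=snapshot("wrist");cv2.imwrite("pics/w5.png",d["img"]);pickle.dump(d,open("w5.pkl","wb"))
to([.4508,.0082,.0825],-6.5)
im=d["img"];cv2.imwrite("pics/w5c.png",cv2.resize(im[0:300,240:640],None,fx=2,fy=2,interpolation=cv2.INTER_CUBIC))
d=snapshot("top");im=d["img"];cv2.imwrite("pics/t5c.png",cv2.resize(im[110:220,240:350],None,fx=5,fy=5,interpolation=cv2.INTER_CUBIC))
E
```

```text
t 8.5333 pos [0.4507 0.0088 0.131 ] F [-0.3  0.6 -3.4] M [-0.    0.04 -0.07] open 0.108 q [-0.229  0.453  1.951 -0.     0.737 -0.115]
tilt y [ 0.002 -0.    -1.   ] x [-0.114 -0.993  0.   ] z yaw -6.5472120669023814
d world [ 0.0001 -0.0006 -0.0485] tool shift now [0.0006 0.0485 0.0001]
twist deg -0.047212066902385795 (0.0 rows) shift after twist [0.0006 0.0485 0.0001]
```

View pics/w5c.png

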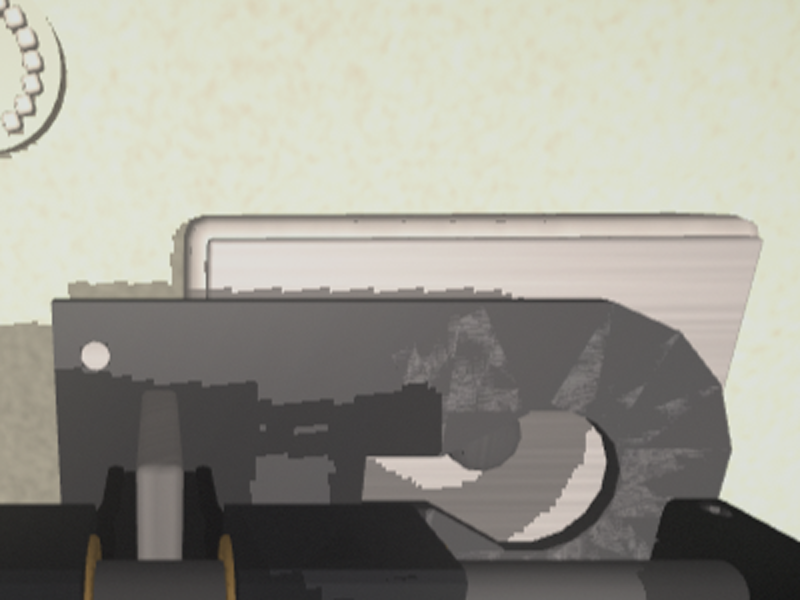

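View pics/t5c.png

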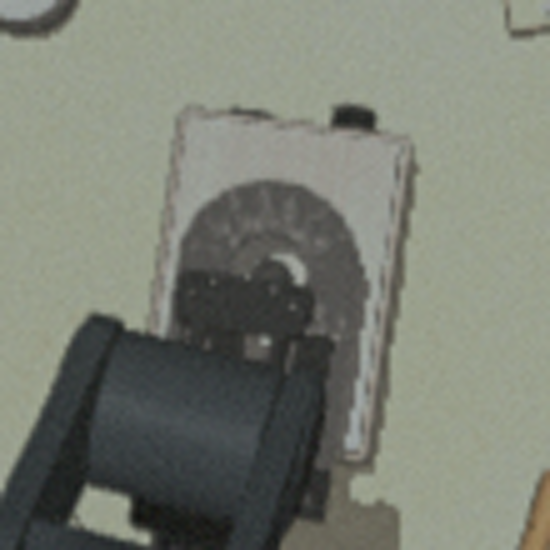

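```bash
python3 - <<'E'
from w import *; import pickle
d=pickle.load(open("w5.pkl","rb"))
th=np.linspace(0,2*np.pi,400)
c=np.array([proj(d,[.565+.013*np.cos(t),-.006+.013*np.sin(t),.081]) for t in th]);c=(c-[240,0]+.5)*2-.5
print('pred head crop',c.min(0),c.max(0))
p=lambda u,v,z:plane(d,((u+.5)/2-.5+240,(v+.5)/2-.5),z)
z=.1309-.0224+.006
s=read_state()['eef_pos'];ang=np.radians(-6.53);ex=np.array([np.cos(ang),np.sin(ang)]);ey=np.array([-ex[1],ex[0]])
for n,(u,v) in dict(cor=(53,300),edge=(600,300),tip=(731,450),top=(555,411)).items():
    q=p(u,v,z)[:2]-s[:2];print(n,np.round([q@ex,q@ey],4))
E
```

```text
pred head crop [448.24353802 407.58038522] [523.5587458  477.03167967]
cor [-0.0279  0.0535]
edge [0.1222 0.0535]
tip [0.1697 0.0092]
top [0.1157 0.0213]
```

```bash
python3 - <<'E'
import cv2
im=cv2.imread("pics/w5.png");cv2.imwrite("pics/w5d.png",cv2.resize(im[195:285,410:560],None,fx=5,fy=5,interpolation=cv2.INTER_CUBIC))
im=cv2.imread("pics/w4.png");cv2.imwrite("pics/w4d.png",cv2.resize(im[30:100,430:530],None,fx=7,fy=7,interpolation=cv2.INTER_CUBIC))
E
```

```text
(no output)
```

View pics/w5d.png

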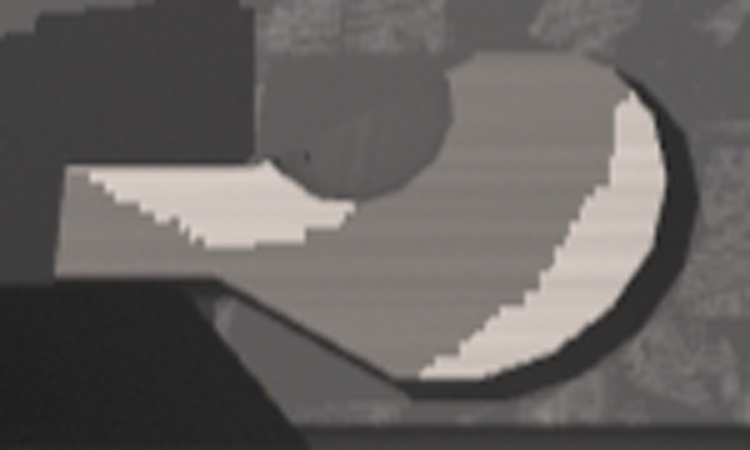

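View pics/w4d.png

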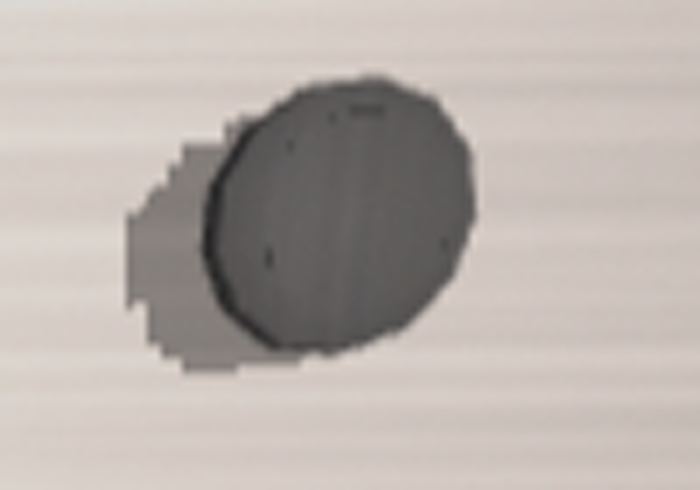

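The head sits inside the hole in x. In this view its lateral position is 2–3 mm off the other estimates, which is well within the 10 mm clearance. I'll lower to just above the top and re-measure there, where the heights nearly match.

apply_moves --pt "0 0.005 0" --pt "0 0.008 0" --pt "0 0.008 0" --pt "0 0.008 0" --pt "0 0.006 0" --pt "0 0.005 0" --pt "0 0.003 0" --pt "0 0 0" --pt "0 0 0" --pt "0 0 0" --twist '[0,0,0,0,0,0,0,0,0,0]' --claw '[1,1,1,1,1,1,1,1,1,1]'

```text
time_s: 9.42
eef_pos: [0.4502, 0.0094, 0.0876]
tcp_rot: [-1.153, 1.292, -1.293]
force: [-0.1, -0.1, -3.6]
opening: 0.112
```

```bash
python3 - <<'E'
from w import *
import pickle
d=snapshot("wrist");cv2.imwrite("pics/w6.png",d["img"]);pickle.dump(d,open("w6.pkl","wb"))
to([.4508,.0082,.0825],-6.5)
im=d["img"];cv2.imwrite("pics/w6c.png",cv2.resize(im[100:300,250:620],None,fx=2.1,fy=2.1,interpolation=cv2.INTER_CUBIC))
cv2.imwrite("pics/w6d.png",cv2.resize(im[195:285,410:560],None,fx=5,fy=5,interpolation=cv2.INTER_CUBIC))
E
```

```text
t 9.4667 pos [0.4503 0.0094 0.0877] F [ 0.7  0.4 -3.5] M [-0.09  0.12  0.01] open 0.115 q [-0.228  0.54   1.984  0.     0.617 -0.115]
tilt y [ 0.001 -0.    -1.   ] x [-0.113 -0.994  0.   ] z yaw -6.504113391836644
d world [ 0.0005 -0.0012 -0.0052] tool shift now [0.0011 0.0052 0.0006]
twist deg -0.004113391836643635 (0.0 rows) shift after twist [0.0011 0.0052 0.0006]
```

View pics/w6c.png

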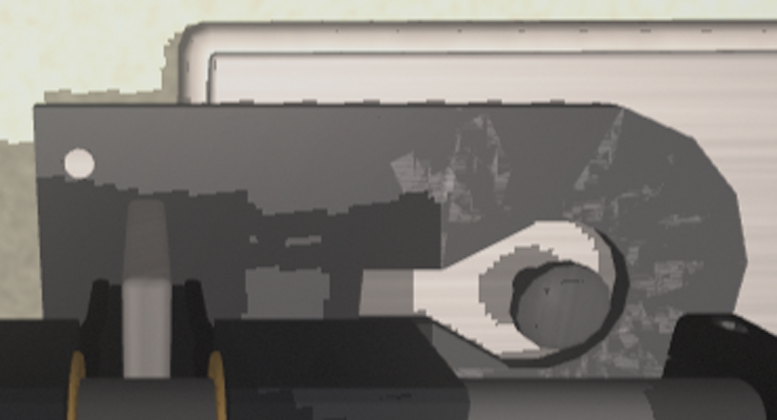

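View pics/w6d.png

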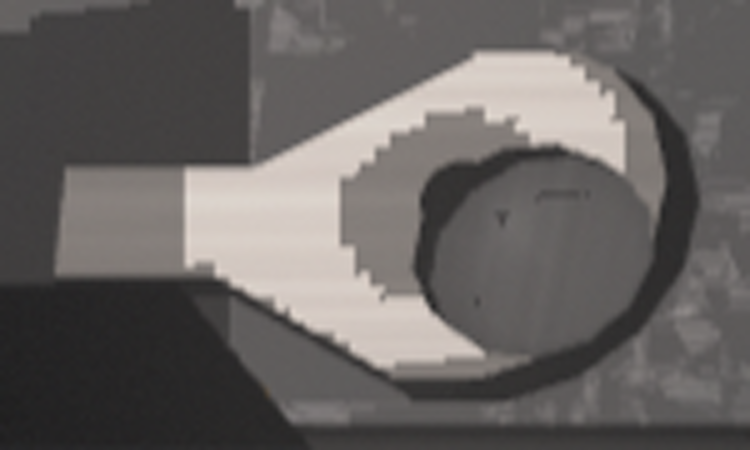

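```bash
python3 - <<'E'
from w import *; import pickle
d=pickle.load(open("w6.pkl","rb"))
p=lambda u,v,z:plane(d,((u+.5)/5-.5+410,(v+.5)/5-.5+195),z)[:2]
s=read_state()['eef_pos'];ang=np.radians(-6.5);ex=np.array([np.cos(ang),np.sin(ang)]);ey=np.array([-ex[1],ex[0]])
f=lambda q:np.round([(q-s[:2])@ex,(q-s[:2])@ey],4)
zt=s[2]-.0224+.006
print('stud',f(p(541,254,.081)),p(541,254,.081), 'Hlr',f(p(425,240,.081)),f(p(652,240,.081)),f(p(541,150,.081)),f(p(541,357,.081)))
for n,a in dict(holetop=(525,50),holebot=(470,398),holeright=(697,195),slottop=(150,166),slotbot=(150,280),slotend=(64,200)).items(): print(n,f(p(*a,zt)))
q=lambda u,v,z:plane(d,((u+.5)/2.1-.5+250,(v+.5)/2.1-.5+100),z)[:2]
print('box far edge',f(q(215,52,.06)),f(q(700,52,.06)),'plate',f(q(36,105,zt)),f(q(610,105,zt)))
E
```

```text
stud [0.1141 0.0007] [ 0.5637328  -0.00282777] Hlr [0.1006 0.0025] [0.1263 0.0025] [0.1117 0.0135] [ 0.1165 -0.0124]
holetop [0.114  0.0219]
holebot [ 0.1154 -0.0236]
holeright [0.1377 0.0038]
slottop [0.0723 0.0075]
slotbot [ 0.074  -0.0074]
slotend [0.0626 0.0031]
box far edge [0.0199 0.0663] [0.1516 0.0663] plate [-0.0275  0.0537] [0.1224 0.0537]
```

The stud sits 1.6 mm to the +y side of the keyhole midline and the yaw is parallel to the box edge. I'll shift by that and lower to contact.

apply_moves --pt "-0.0015 0 0" --pt "0 0.002 0" --pt "0 0.0015 0" --pt "0 0.001 0" --pt "0 0 0" --pt "0 0 0" --twist '[0,0,0,0,0,0]' --claw '[1,1,1,1,1,1]'

```text
time_s: 9.97
eef_pos: [0.4501, 0.0109, 0.0828]
tcp_rot: [-1.154, 1.293, -1.292]
force: [0.2, 0.7, -4.6]
opening: 0.111
```

apply_moves --pt "0 0.0007 0" --pt "0 0 0" --pt "0 0 0" --twist '[0,0,0]' --claw '[1,1,1]'

```text
time_s: 10.22
eef_pos: [0.4503, 0.0109, 0.0824]
tcp_rot: [-1.153, 1.292, -1.293]
force: [0.5, 0.1, -1.9]
opening: 0.114
```

apply_moves --pt "0 0.0006 0" --pt "0 0 0" --pt "0 0 0" --twist '[0,0,0]' --claw '[1,1,1]'

```text
time_s: 10.47
eef_pos: [0.4502, 0.0109, 0.0824]
tcp_rot: [-1.153, 1.292, -1.293]
force: [-2.1, -0.6, 4.8]
opening: 0.11
```

```bash
python3 - <<'E'
from w import *
import pickle
show()
d=snapshot("wrist");pickle.dump(d,open("w7.pkl","wb"))
im=d["img"]
cv2.imwrite("pics/w7c.png",cv2.resize(im[100:300,250:620],None,fx=2.1,fy=2.1,interpolation=cv2.INTER_CUBIC))
im=snapshot("scene")["img"];cv2.imwrite("pics/s7c.png",cv2.resize(im[150:270,290:420],None,fx=5,fy=5,interpolation=cv2.INTER_CUBIC))
E
```

```text
t 10.4667 pos [0.4502 0.0109 0.0824] F [-2.1 -0.6  4.8] M [ 0.06  0.25 -0.04] open 0.11 q [-0.225  0.551  1.987 -0.     0.603 -0.111]
tilt y [ 0.001 -0.    -1.   ] x [-0.113 -0.994  0.   ] z yaw -6.503514936733667
```

View pics/w7c.png

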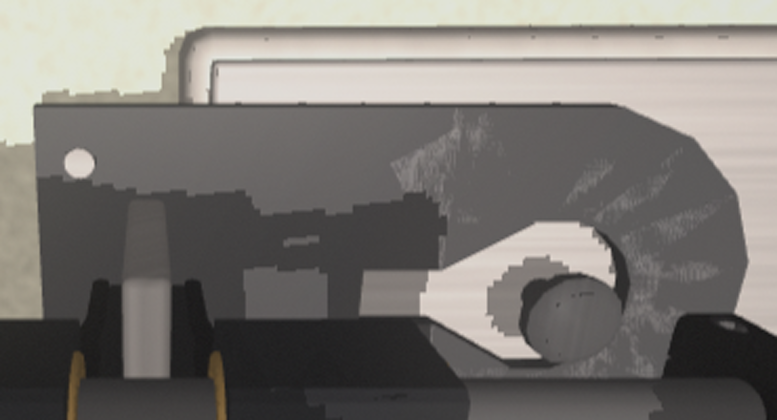

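View pics/s7c.png

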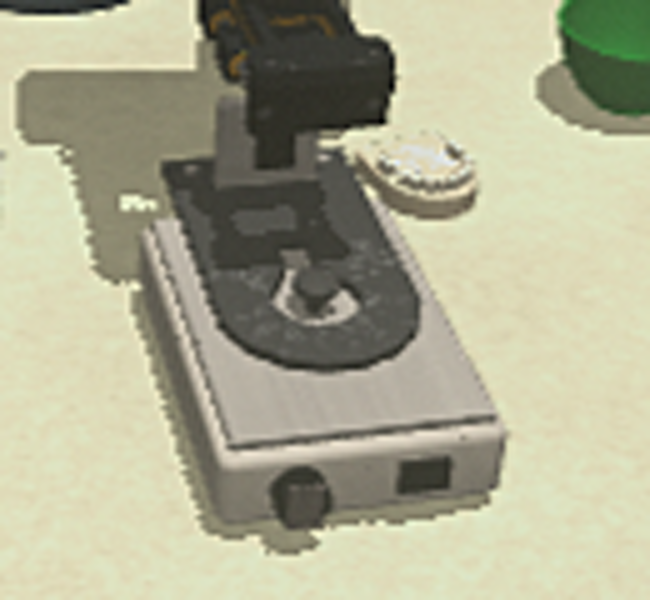

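The plate is down and the head stands up through the large hole. A quick lateral check before sliding.

```bash
python3 - <<'E'
from w import *; import pickle
d=pickle.load(open("w7.pkl","rb"))
s=read_state()['eef_pos'];ang=np.radians(-6.5);ex=np.array([np.cos(ang),np.sin(ang)]);ey=np.array([-ex[1],ex[0]])
f=lambda q:np.round([(q-s[:2])@ex,(q-s[:2])@ey],4)
q=lambda u,v,z:plane(d,((u+.5)/2.1-.5+250,(v+.5)/2.1-.5+100),z)[:2]
print('stud',f(q(574,318,.081)),q(574,318,.081),'head top/bot',f(q(574,273,.081)),f(q(574,365,.081)))
for n,a in dict(slottop=(400,269),holetop=(560,221),holebot=(525,367),edge=(300,104)).items(): print(n,f(q(*a,.066)))
print('steel far',f(q(215,60,.06)),f(q(700,60,.06)))
E
```

```text
stud [ 0.1142 -0.0003] [ 0.56370605 -0.00232976] head top/bot [0.1118 0.0126] [ 0.1168 -0.0143]
slottop [0.0728 0.0074]
holetop [0.1152 0.0217]
holebot [ 0.1131 -0.0239]
edge [0.0415 0.0539]
steel far [0.0195 0.0646] [0.148  0.0646]
```

apply_moves --pt "-0.0005 -0.0003 0.002" --pt "0 0 0.004" --pt "0 0 0.005" --pt "0 0 0.005" --pt "0 0 0.005" --pt "0 0 0.005" --pt "0 0 0.004" --pt "0 0 0" --pt "0 0 0" --twist '[0,0,0,0,0,0,0,0,0]' --claw '[1,1,1,1,1,1,1,1,1]'

```text
time_s: 11.32
eef_pos: [0.48, 0.0082, 0.0824]
tcp_rot: [-1.153, 1.292, -1.292]
force: [-2.6, 0.0, 5.7]
opening: 0.113
```

apply_moves --pt "0 0 0.004" --pt "0 0 0.004" --pt "0 0 0.004" --pt "0 0 0.003" --pt "0 0 0" --pt "0 0 0" --pt "0 0 0" --twist '[0,0,0,0,0,0,0]' --claw '[1,1,1,1,1,1,1]'

```text
time_s: 11.9
eef_pos: [0.4943, 0.0066, 0.0824]
tcp_rot: [-1.154, 1.293, -1.291]
force: [-3.9, 0.4, 6.1]
opening: 0.113
```

```bash
python3 - <<'E'
from w import *
import pickle
s,R=show()
v=s['eef_pos'][:2]-np.array([.4502,.0109]);a=np.radians(-6.5);print('slid',v@[np.cos(a),np.sin(a)],v@[-np.sin(a),np.cos(a)])
d=snapshot("wrist");pickle.dump(d,open("w8.pkl","wb"))
im=d["img"]
cv2.imwrite("pics/w8d.png",cv2.resize(im[180:300,390:550],None,fx=5,fy=5,interpolation=cv2.INTER_CUBIC))
im=snapshot("scene")["img"];cv2.imwrite("pics/s8c.png",cv2.resize(im[150:270,290:420],None,fx=5,fy=5,interpolation=cv2.INTER_CUBIC))
E
```

```text
t 11.9 pos [0.4943 0.0066 0.0824] F [-3.9  0.4  6.1] M [0.06 0.4  0.01] open 0.113 q [-0.213  0.585  1.877  0.     0.68  -0.1  ]
tilt y [-0.001  0.    -1.   ] x [-0.113 -0.994 -0.   ] z yaw -6.497917614490569
slid 0.04425681522543952 0.0007182185594795928
```

View pics/w8d.png

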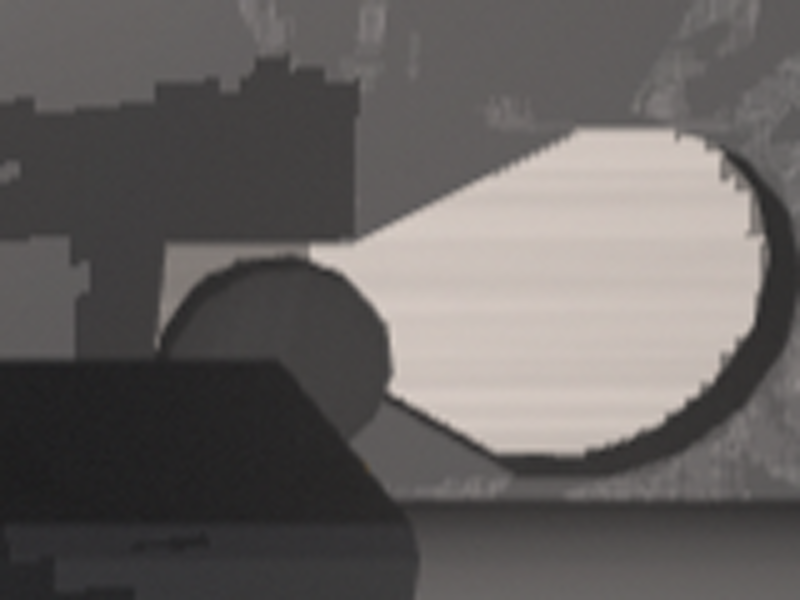

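View pics/s8c.png

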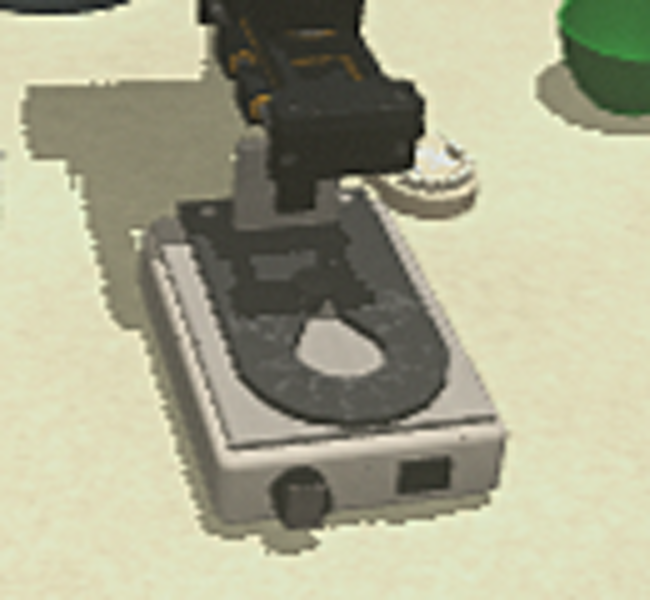

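```bash
python3 - <<'E'
from w import *; import pickle
d=pickle.load(open("w8.pkl","rb"))
s=read_state()['eef_pos'];ang=np.radians(-6.5);ex=np.array([np.cos(ang),np.sin(ang)]);ey=np.array([-ex[1],ex[0]])
f=lambda q:np.round([(q-s[:2])@ex,(q-s[:2])@ey],4)
q=lambda u,v,z:plane(d,((u+.5)/5-.5+390,(v+.5)/5-.5+180),z)[:2]
print('head right',f(q(392,350,.081)),'head top',f(q(280,262,.081)),'slotend',f(q(164,280,.066)),'slottop',f(q(240,242,.066)),'holeright',f(q(798,290,.066)))
E
```

```text
head right [0.0835 0.0008] head top [0.0699 0.0113] slotend [0.0627 0.0024] slottop [0.0712 0.0073] holeright [0.1383 0.0012]
```

Stud at the slot point within about 0.5 mm. I'll advance another 1.5 mm to seat it, then open part-way only, to keep clear of the stud, and go straight up.

apply_moves --pt "0 0 0.001" --pt "0 0 0.0005" --pt "0 0 0" --pt "0 0 0" --pt "0 -0.0005 0" --pt "0 0 0" --pt "0 0 0" --pt "0 0 0" --pt "0 0 0" --pt "0 0 0" --twist '[0,0,0,0,0,0,0,0,0,0]' --claw '[1,1,1,1,1,0.65,0.65,0.65,0.65,0.65]'

```text
time_s: 12.83
eef_pos: [0.497, 0.006, 0.0824]
tcp_rot: [-1.153, 1.292, -1.293]
force: [0.7, 0.3, 0.3]
opening: 0.334
```

```bash
python3 -c "
from w import *
show()"
```

```text
t 12.8333 pos [0.497  0.006  0.0824] F [0.7 0.3 0.3] M [ 0.02 -0.1  -0.09] open 0.334 q [-0.213  0.587  1.872  0.     0.682 -0.1  ]
tilt y [ 0.001 -0.    -1.   ] x [-0.113 -0.994  0.   ] z yaw -6.512188484568827
```

Released. Now up, then away sideways to look.

apply_moves --pt "0 -0.01 0" --pt "0 -0.02 0" --pt "0 -0.025 0" --pt "0 -0.025 0" --pt "0 -0.025 0" --pt "0 -0.02 0" --pt "0.02 -0.01 0" --pt "0.03 0 0" --pt "0.03 0 0" --pt "0.03 0 0" --pt "0.03 0 0" --pt "0.02 0 0" --pt "0.01 0 0" --pt "0 0 0" --pt "0 0 0" --pt "0 0 0" --twist '[0,0,0,0,0,0,0,0,0,0,0,0,0,0,0,0]' --claw '[0.65,0.65,0.65,0.65,0.65,0.65,0.65,0.65,0.65,0.65,0.65,0.65,0.65,0.65,0.65,0.65]'

```text
time_s: 14.17
eef_pos: [0.4769, -0.1615, 0.2175]
tcp_rot: [-1.153, 1.293, -1.291]
force: [-0.7, 0.0, 0.6]
opening: 0.356
```

```bash
python3 - <<'E'
from w import *
import pickle
show()
d=snapshot("wrist");pickle.dump(d,open("w9.pkl","wb"));im=d["img"]
cv2.imwrite("pics/w9.png",im)
d=snapshot("scene");pickle.dump(d,open("s9.pkl","wb"));im=d["img"];cv2.imwrite("pics/s9c.png",cv2.resize(im[150:270,290:420],None,fx=5,fy=5,interpolation=cv2.INTER_CUBIC))
cv2.imwrite("pics/s9.png",im)
E
```

```text
t 14.1667 pos [ 0.4769 -0.1615  0.2175] F [-0.7  0.   0.6] M [-0.04 -0.05  0.01] open 0.356 q [-5.490e-01  3.720e-01  1.738e+00  1.000e-03  1.033e+00 -4.370e-01]
tilt y [-0.001  0.001 -1.   ] x [-0.113 -0.994 -0.001] z yaw -6.467384003482317
```

View pics/w9.png

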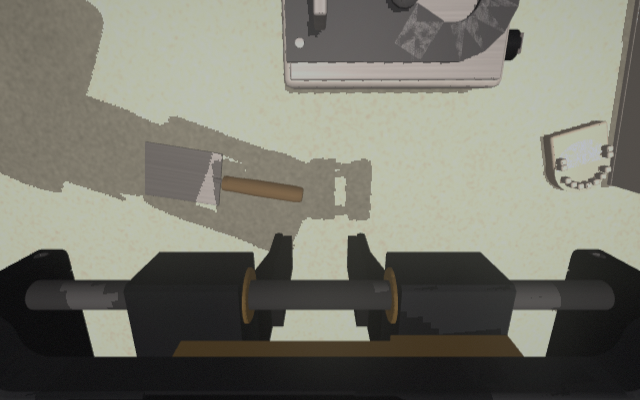

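View pics/s9c.png

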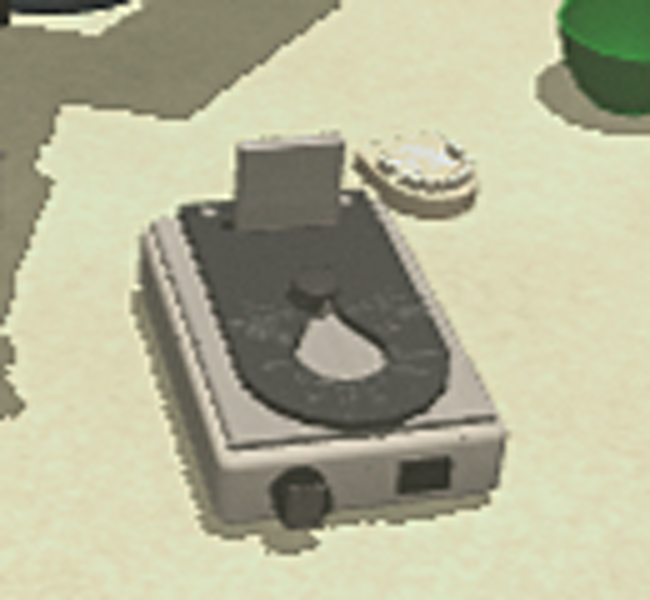

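The holder looks flat and locked. One more wrist view, shifted 80 mm, for numbers on the slot and squareness.

apply_moves --pt "-0.015 0 0.01" --pt "-0.025 0 0.01" --pt "-0.025 0 0.01" --pt "-0.015 0 0.01" --pt "0 0 0" --pt "0 0 0" --pt "0 0 0" --twist '[0,0,0,0,0,0,0]' --claw '[0.65,0.65,0.65,0.65,0.65,0.65,0.65]'

```text
time_s: 14.85
eef_pos: [0.5255, -0.0873, 0.2173]
tcp_rot: [-1.155, 1.292, -1.291]
force: [0.4, -0.6, -0.2]
opening: 0.351
```

```bash
python3 - <<'E'
from w import *
import pickle
d=snapshot("wrist");pickle.dump(d,open("wa.pkl","wb"));im=d["img"]
cv2.imwrite("pics/wac.png",cv2.resize(im[0:190,230:500],None,fx=2.95,fy=2.95,interpolation=cv2.INTER_CUBIC))
E
```

```text
(no output)
```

View pics/wac.png

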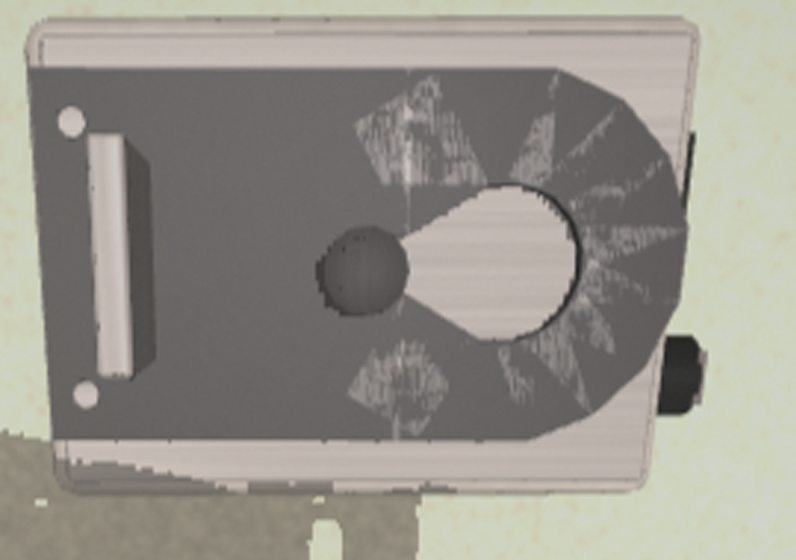

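```bash
python3 - <<'E'
from w import *; import pickle
d=pickle.load(open("wa.pkl","rb"))
q=lambda u,v,z:plane(d,((u+.5)/2.95-.5+230,(v+.5)/2.95-.5),z)[:2]
yaw=lambda a,b:np.degrees(np.arctan2(b[1]-a[1],b[0]-a[0]))
print('plate yaw',yaw(q(30,69,.066),q(555,69,.066)),yaw(q(55,440,.066),q(525,440,.066)),'box',yaw(q(44,34,.06),q(692,34,.06)),yaw(q(75,481,.06),q(640,484,.06)))
st=q(366,270,.081);a=np.radians(-6.5);ex=np.array([np.cos(a),np.sin(a)]);ey=np.array([-ex[1],ex[0]])
for n,p in dict(hr=q(580,260,.066),ht=q(510,184,.066),hb=q(503,341,.066),tip=q(687,225,.066),c1=q(28,69,.066),c2=q(55,440,.066)).items(): print(n,np.round([(p-st)@ex,(p-st)@ey],4))
E
```

```text
plate yaw -6.436755302500486 -6.4002511514224985 box -6.439811924252368 -6.704199379481097
hr [0.0676 0.0032]
ht [0.0443 0.025 ]
hb [ 0.0456 -0.0212]
tip [0.0994 0.0134]
c1 [-0.0995  0.0561]
c2 [-0.0986 -0.0529]
```

```bash
python3 -c "
from cell import *
print(close_job(), read_state()['time_s'])"
```

```text
the job is handed in; nothing more can be done
the job is handed in; nothing more can be done
```

The keyhole holder is on the vibrator and locked, and the job was handed in at about 15 s. I gripped it by its upright grip and lowered the large hole over the stud's head until the plate touched down. Then I slid it about 45 mm along its own +x, let go and moved the arm clear.

**Final checks (wrist and scene pictures):**
- **Locked:** the stud is at the narrow end of the slot. The large hole's centre is about 44.6 mm ahead of it (45 mm nominal).
- **Square:** the plate's yaw is -6.4° and the vibrator's is -6.4° to -6.7°.
- **Flat:** the plate looks flat on the vibrator's top, judged from the final pictures and the contact height when it touched down.
- **Left alone:** I never went near the spare holder or the pink look-alike. I did not check them again in a final picture.

**Disagreement:** the stud's sideways position differed by 2–3 mm between views. I settled it by measuring the stud against the slot in the same picture, close up. The last picture puts the stud about 2 mm sideways of the hole's centre. The close-up before release gave about 0.5 mm. Both are within the slot's 3.5 mm play.

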